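Tap the metal plates square in the corner stop

ROBOT

A 6-joint arm with a two-finger parallel gripper is mounted at the origin on the work surface; the furniture and walls round the work are solid. World frame = base frame: x ahead of the robot, y to its left, z up, the work surface at z = 0. Lengths are in m, angles in degrees, forces in N, time in s.
With the tool pointing down it reaches from about 0.25 to 0.725 m from the base axis. Payload 9.7 kg.
Tool frame: the origin (TCP) lies at the very end of the fingers, on their centre line; the grasp point (between the pads) lies 19 mm behind it; z points along the fingers, y is the line along which they close (so a half turn about z gives the same grasp; the last joint's range is limited). The gripper opens to 85 mm and grips with 20 to 120 N. Pads are 22 mm wide; open, the fingers measure 114 mm over their backs; the gripper's body (76 mm by 85 mm) begins 54 mm behind the grasp point. The pads swing forward as they close: fully open they stand 13 mm farther back than shut.
Start: joints at [-73.969, 4.979, 10.078, 95.1, 0, 90], TCP at [0.152, -0.529, 0.231] pointing down, gripper open.
Joint ranges: [-179.16, 179.16], [-48.56, 103.87], [-65.8, 70.77], [-126.05, 130.52], [-82.76, 87.17], [-180, 180]. Speed limits (degrees/s): [127.2, 127.2, 147.25, 180, 180, 180].

INTERFACE

Orientations are given as [roll, pitch, yaw] about the fixed x, y, z axes, in that order (R = Rz(yaw) Ry(pitch) Rx(roll)).
In Python, from workcell import bot gives the robot as it stands.
- The arm moves only by the tool arm_command, never from a script. Its argument "series" is a list of rows, each a list of 4 numbers: the shift along the tool's x, y, z in m, then the turn about the tool's z in rad. A call has exactly 5 rows; each row is the pose to reach, as a shift and turn from the pose commanded when the call began, along the tool's axes at that moment; what a row does not reach only later rows make up. A row lasts 1/10 s, in which the tool goes at most 50 mm and 8.59 degrees, less where a joint would pass 70% of its speed; a pose out of reach is approached as far as the arm can. A call with a gripper value outside its range is refused whole. "hand" is the finger opening in m, from 0 to 0.0854, set as the call begins (left out, the last holds). The fingers move at their own pace and stop on an object; "grip_force" is the grip in N (left out, the last holds). Time passes only in rows, so rows that repeat a pose let the fingers close, or fill a call up. It gives the time, the measured TCP pose, the force, the opening and the grip force at its end, in the units of the state.
- bot.get_obs(): the state, without advancing time (a new reading comes with each control period).
- bot.camera(name): name is "scene" or "side" or "wrist"; returns a dict with "color" (480x640x3 uint8, blue, green, red), "camera_matrix" (3x3 intrinsics, pixels), "xyz" and "orientation" of the camera in the world; the wrist camera has in their place "T_tool_cam" (4x4, takes a point from camera to tool coordinates, whose origin is the TCP and whose axes are the flange's). Camera axes: x right, y up, looking along -z (the intrinsics and any distortion apply to the point x, -y, -z); pixel columns grow to the right and rows downward; lengths in m; the calibration is good to about 2 mm. A picture is of the moment at which its call begins: read the wrist's pose just before it. There is no depth.
- bot.job_done(): hands the job in; it is judged then, once.
Trained networks look in the newest picture that a camera, given by its name, has taken for a name from the list of things; names that differ only in an ending like _2 or _b are one class to them, and where a whole thing is asked for, a point or a joint stands for the part that bears it (a point fixed in the world has none). Each returns a list of dicts, best first, with "confidence" (0 to 1); they miss things now and then, are a little off and sometimes report something else, mostly with a low value. They report only what shows in the picture. A call takes as long as a camera call.
- bot.find_in(camera, target): "location" ([column, row] in pixels, amid what is visible of it).
- bot.mark_of(camera, target): "location" ([column, row] in pixels: a listed point, or the origin of a listed thing).
The state is a dict: "time": time; "q": joint angles; "qd": joint speeds; "joint_efforts": joint torques, N m; "ee_pos": TCP position; "tcp_rot": TCP orientation; "wrist_force": force on the tool from outside, world axes, zero at the start; "torque": the same for the moment, N m; "opening": finger opening in m; "grasp_force": force on a finger pad.
Only numpy, scipy, OpenCV 4.12 (cv2) and the standard library are available. Lean on these libraries where they do the work, as an engineer would, in place of code of your own. Each camera call takes 0.05 s, during which the arm holds its last target. There are 200 camera calls.

TASK

The pile of three metal plates beside the L-shaped grey corner stop has slid out of line. Tap the pile on its two open sides until all three plates lie up against both bars of the stop with their edges flush, still stacked flat one on another in the same order.

Things in the scene. Friction and masses are not known exactly. Their poses are not given: they have to be found in the camera images.
- stop: fixed L-shaped stop of two grey painted bars, 30 mm high, 12 mm thick. Origin: the inner corner, at table height; x points roughly away from the robot (within 0.2 rad), y to its left. Back bar: inner face x = 0, running 120 mm along -y. Side bar: inner face y = 0, running 110 mm along -x. The plates lie at negative x and y; a seated one has its centre at x = -40, y = -50 mm. Open sides: -x and -y.
- bottom (a point): flat dark grey metal plate, 80 (its x) by 100 (its y) by 8 mm thick, 0.12 to 0.22 kg, four small bright screw heads flush in its corners; the lowest of three equal loose plates in a pile, 12 to 50 mm short of the bars and out of line with one another; seated, its 100 mm side lies along the back bar. The pile slides under 3 to 12 N. The point is its centre, half-way through its thickness, 4 mm above the table.
- middle (a point): flat dark grey metal plate, 80 (its x) by 100 (its y) by 8 mm thick, 0.12 to 0.22 kg, four small bright screw heads flush in its corners; the middle one of three equal loose plates in a pile, 12 to 50 mm short of the bars and out of line with one another; seated, its 100 mm side lies along the back bar. The pile slides under 3 to 12 N. The point is its centre, half-way through its thickness, 12 mm above the table.
- top (a point): flat dark grey metal plate, 80 (its x) by 100 (its y) by 8 mm thick, 0.12 to 0.22 kg, four small bright screw heads flush in its corners; the topmost of three equal loose plates in a pile, 12 to 50 mm short of the bars and out of line with one another; seated, its 100 mm side lies along the back bar. The pile slides under 3 to 12 N. The point is its centre, half-way through its thickness, 20 mm above the table.

How it is judged (in metres and radians):
At the end, for the whole second after the job is handed in: Each of the three plates lies flat in its old place in the pile, its 80 mm sides along the stop's x within about 10 degrees, and its centre within 10 mm, along each of the stop's axes, of where it is when touching both bars (x of bottom in the frame of stop between -0.05 and -0.03 m and y of bottom in the frame of stop between -0.06 and -0.04 m and angle between the x axis of each of bottom, middle, top and the x axis of stop, either way round below 0.17 rad and angle between each of bottom, middle, top's own z axis and vertical below 0.1 rad and height (world z) of bottom between 0 and 0.008 m and x of middle in the frame of stop between -0.05 and -0.03 m and y of middle in the frame of stop between -0.06 and -0.04 m and height (world z) of middle between 0.008 and 0.016 m and x of top in the frame of stop between -0.05 and -0.03 m and y of top in the frame of stop between -0.06 and -0.04 m and height (world z) of top between 0.016 and 0.024 m).
It also fails if it takes over 42 s, if anything falls off the work surface, if the arm or the gripper's body presses on something with over 40 N, if the wrist force passes 120 N, or if a joint passes its speed limit or range.

## Working session

There is one attempt and no reset: what is moved stays moved. The work goes in short steps, Python scripts to look and compute and a tool call to move; the robot and the scene stay as the last step left them, time stands still between calls to the robot, and variables do not carry over. Pictures are saved under pics/ and viewed, at most 10 in all, crops included, and the job is handed in when it is done.

Besides the shell and the picture viewer there is one more tool, called as name(argument=value, ...), one argument or row to a line, values as JSON. arm_command: Moves the arm, as the interface text tells. Its arguments: {"type":"object","properties":{"series":{"type":"array"},"hand":{"type":"number"},"grip_force":{"type":"number"}},"required":["series"]}

```bash
mkdir -p pics
cat > h.py <<'E'
import numpy as np,cv2
from scipy.spatial.transform import Rotation as R
from workcell import bot
def cam(n):
    o=bot.get_obs(); c=bot.camera(n); K=np.array(c["camera_matrix"])
    if "T_tool_cam" in c:
        T=np.eye(4);T[:3,:3]=R.from_euler('xyz',o["tcp_rot"],degrees=True).as_matrix();T[:3,3]=o["ee_pos"]
        T=T@np.array(c["T_tool_cam"])
    else:
        T=np.eye(4);T[:3,:3]=rot(c["orientation"]);T[:3,3]=c["xyz"]
    return c,K,T
def rot(a):
    a=np.array(a,float)
    return a if a.shape==(3,3) else R.from_euler('xyz',a,degrees=True).as_matrix()
def ray(K,T,p,z):
    d=np.linalg.inv(K)@[p[0],p[1],1]; d=T[:3,:3]@(d*[1,-1,-1]); return T[:3,3]+d*(z-T[2,3])/d[2]
def proj(K,T,X):
    p=T[:3,:3].T@(np.array(X)-T[:3,3])*[1,-1,-1]; p=K@p; return p[:2]/p[2]
E
python3 - <<'E'
from h import *
print(bot.get_obs())
for n in ["scene","side"]:
    c,K,T=cam(n); print(n,c.keys(),c["xyz"],c["orientation"],K[0,0])
    cv2.imwrite(f"pics/{n}0.png",c["color"])
    for t,z in [("stop",0),("bottom",.004),("middle",.012),("top",.02)]:
        for m in bot.mark_of(n,t)[:2]: print(n,t,m,ray(K,T,m["location"],z).round(4))
E
```

```text
{'time': 0.0, 'q': array([-7.39698758e+01,  5.01106405e+00,  1.00342049e+01,  9.50994646e+01,
        7.24813553e-04,  9.00007366e+01]), 'qd': array([-0.15075677,  0.03635865, -0.00349706, -0.00867026, -0.05468942,
       -0.01386496]), 'joint_efforts': array([-1.12739239e-03, -5.20392931e+01,  4.64798212e+01,  1.63098442e-02,
       -9.06176723e-06, -1.04272362e-05]), 'ee_pos': array([ 0.15181837, -0.52839184,  0.23058118]), 'tcp_rot': array([-1.79923676e+02, -7.23831628e-04,  1.60293866e+01]), 'wrist_force': array([ 0.5361979 ,  0.68477889, -0.48128132]), 'torque': array([ 0.03831319, -0.01760451,  0.00926725]), 'grasp_force': 0.0, 'opening': 0.08533771848305687}
scene dict_keys(['color', 'camera_matrix', 'xyz', 'orientation']) [ 0.21203738 -0.49149965  0.44309156] [ 62.42124359  -0.43421345 -26.43011268] 453.14327448146014
scene stop {'location': [308.6, 245.8], 'confidence': 0.84} [0.5782 0.2407 0.    ]
scene middle {'location': [292.7, 263.7], 'confidence': 0.58} [0.5105 0.171  0.012 ]
scene top {'location': [303.9, 264.9], 'confidence': 0.95} [0.5216 0.146  0.02  ]
side dict_keys(['color', 'camera_matrix', 'xyz', 'orientation']) [0.13391192 0.77576927 0.52572119] [  57.10831638   -0.49306531 -143.88994778] 569.6720137759983
side stop {'location': [289.9, 285.8], 'confidence': 0.65} [0.5687 0.2394 0.    ]
side bottom {'location': [351.0, 272.1], 'confidence': 0.48} [0.5108 0.1588 0.004 ]
side middle {'location': [353.0, 272.4], 'confidence': 0.88} [0.5022 0.1671 0.012 ]
side top {'location': [349.4, 254.5], 'confidence': 0.59} [0.5273 0.1395 0.02  ]
```

View pics/scene0.png

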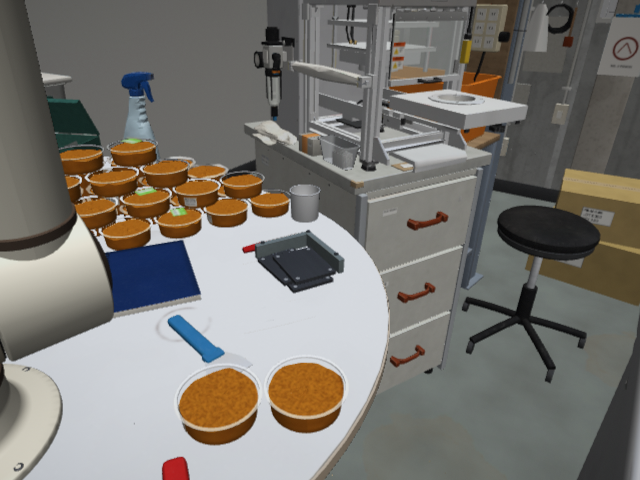

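View pics/side0.png

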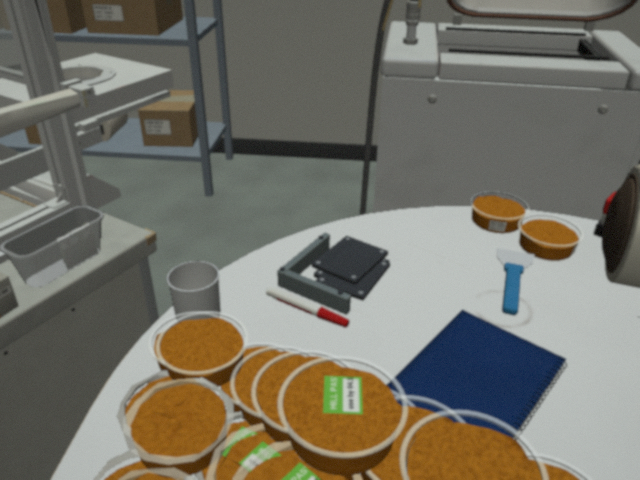

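The plates lie at about (0.51, 0.15), and the stop corner is near (0.572, 0.24). I'll go above them now.

arm_command(
  series=[
    [0.031,-0.0355,-0.003,0],
    [0.062,-0.071,-0.006,0],
    [0.093,-0.1065,-0.01,0],
    [0.124,-0.142,-0.015,0],
    [0.155,-0.1775,-0.02,0],
  ],
  hand=0.05,
)

```text
time: 1.0
ee_pos: [0.2521, -0.3135, 0.2515]
tcp_rot: [180.0, -0.0, 16.0]
wrist_force: [0.7, -0.7, -0.3]
opening: 0.0503
grasp_force: 0.0
```

arm_command(
  series=[
    [0.031,-0.0355,0,0],
    [0.062,-0.071,0,0],
    [0.093,-0.1065,0,0],
    [0.124,-0.142,0,0],
    [0.155,-0.1775,0,0],
  ],
)

```text
time: 1.5
ee_pos: [0.3521, -0.1, 0.2516]
tcp_rot: [180.0, -0.1, 16.0]
wrist_force: [1.5, -1.8, 0.4]
opening: 0.0497
grasp_force: 0.0
```

arm_command(
  series=[
    [0.031,-0.0355,0,0],
    [0.062,-0.071,0,0],
    [0.093,-0.1065,0,0],
    [0.12,-0.135,0,0],
    [0.12,-0.135,0,0],
  ],
)

```text
time: 2.0
ee_pos: [0.431, 0.0645, 0.2505]
tcp_rot: [-180.0, 0.0, 16.3]
wrist_force: [-0.1, -1.3, -0.0]
opening: 0.0499
grasp_force: 0.0
```

```bash
cat > look.py <<'E'
import sys
from h import *
def find(n):
    for t,z in [("stop",0),("bottom",.004),("middle",.012),("top",.02)]:
        for m in bot.mark_of("wrist",t)[:2]: print(t,m,ray(K,T,m["location"],z).round(4))
c,K,T=cam("wrist"); o=bot.get_obs(); print(o["time"],o["ee_pos"],o["tcp_rot"],o["opening"]); print(np.array(c["T_tool_cam"]).round(3))
cv2.imwrite(f"pics/{sys.argv[1]}.png",c["color"]); np.savez(f"pics/{sys.argv[1]}.npz",K=K,T=T)
find("wrist")
E
python3 look.py w1
```

```text
2.05 [0.43018878 0.06287173 0.25077515] [-1.79989022e+02  6.06977092e-02  1.62432750e+01] 0.0500472054049198
[[ 0.001  0.945  0.326  0.084]
 [ 1.    -0.001 -0.    -0.001]
 [ 0.     0.326 -0.945 -0.143]
 [ 0.     0.     0.     1.   ]]
top {'location': [267.5, 87.4], 'confidence': 0.68} [0.5181 0.1514 0.02  ]
```

View pics/w1.png

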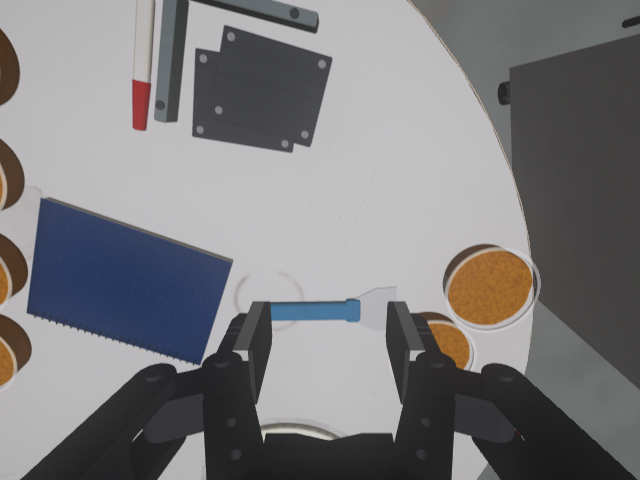

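The wrist view shows the pile at pixels (193–332, 25–152). The side bar is at its left, with its end near (167, 121), and the back bar above, with its end near (318, 25).

Run:
```python
from h import *
d=np.load("pics/w1.npz");K,T=d["K"],d["T"]
P=lambda p,z:ray(K,T,p,z)[:2].round(4)
for p in [(231,37),(322,64),(305,134),(219,110)]: print("top",P(p,.024))
for p in [(203,58),(200,130),(284,143)]: print("low",P(p,.016),P(p,.008))
for p in [(222,25),(332,57),(311,147),(292,152),(193,135),(194,48)]: print("c",P(p,.024),P(p,.016),P(p,.008))
im=cv2.imread("pics/w1.png"); cv2.imwrite("pics/w1c.png",cv2.resize(im[0:170,120:350],None,fx=3.4,fy=3.4,interpolation=cv2.INTER_CUBIC))
```

```text
top [0.5494 0.1915]
top [0.5512 0.1076]
top [0.4877 0.1065]
top [0.4859 0.1903]
low [0.5259 0.2152] [0.5263 0.2179]
low [0.4618 0.207 ] [0.4607 0.2094]
low [0.473  0.1246] [0.4721 0.1254]
c [0.5564 0.201 ] [0.5574 0.2034] [0.5584 0.2059]
c [0.5593 0.1005] [0.5603 0.1007] [0.5614 0.101 ]
c [0.4775 0.0976] [0.4768 0.0978] [0.476 0.098]
c [0.4677 0.1143] [0.4667 0.1148] [0.4658 0.1153]
c [0.4563 0.2102] [0.4551 0.2128] [0.4539 0.2154]
c [0.5314 0.2218] [0.5318 0.2246] [0.5323 0.2275]
```

View pics/w1c.png

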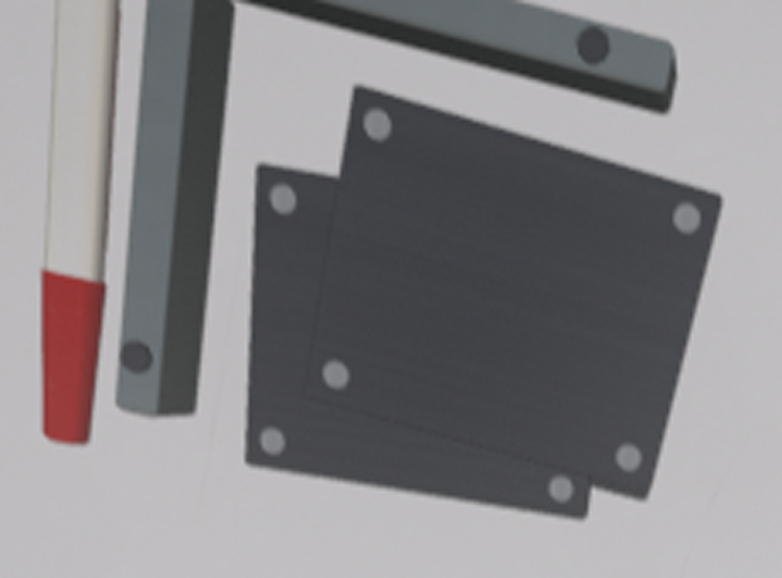

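The crop shows the middle plate left of and nearer than the top one, and the bottom plate hidden. The bars' inner lower edges run (177,121)–(188,1) and (191,0)–(316,33).

Run:
```python
from h import *
d=np.load("pics/w1.npz");K,T=d["K"],d["T"]
P=lambda p,z:ray(K,T,p,z)[:2]
a,b=P((177.4,121.5),0),P((188.5,1.5),0); c,e=P((190.6,0),0),P((316.5,33),0)
print(a,b,c,e)
for u,v in((a,b),(e,c)): print(np.degrees(np.arctan2(*(v-u)[::-1])),np.linalg.norm(v-u))
```

```text
[0.46140511 0.23545013] [0.56950845 0.24164196] [0.57124244 0.23997366] [0.57793825 0.12110463]
3.278144658245001 0.10828052435629038
93.22402695758159 0.11905745842872113
```

Run:
```python
from h import *
d=np.load("pics/w1.npz");K,T=d["K"],d["T"]
C=np.array([.5712,.2415]);t=np.radians(3.25);M=np.array([[np.cos(t),np.sin(t)],[-np.sin(t),np.cos(t)]])
for p in [(44,200),(233,262),(200,363),(270,310),(360,310),(397,290)]: w=ray(K,T,p,.01)[:2];print(p,w,M@(w-C))
o=bot.get_obs();print(o["q"],o["wrist_force"])
e=np.array(o["ee_pos"]);print(e,o["tcp_rot"],M@(e[:2]-C))
```

```text
(44, 200) [0.34363773 0.35582529] [-0.22071486  0.12704256]
(233, 262) [0.33022034 0.148757  ] [-0.24584995 -0.07893203]
(200, 363) [0.18497045 0.16113314] [-0.39016459 -0.05834118]
(270, 310) [0.2823808 0.094646 ] [-0.29668024 -0.13024384]
(360, 310) [ 0.3122766  -0.00726574] [-0.27261019 -0.23368656]
(397, 290) [ 0.34922559 -0.04026666] [-0.23759154 -0.26872914]
[ 7.99428809e+00 -1.03069979e+01 -2.35674585e+00  9.79332425e+01
 -6.19551991e-03  1.72026462e+02] [-0.39401387  0.37047458  0.46979717]
[0.42957138 0.06029753 0.25153088] [ 1.79991505e+02 -1.59856301e-02  1.59678265e+01] [-0.15167371 -0.17288172]
```

arm_command(
  series=[
    [0.016,0.005,0.01,-0.14],
    [0.032,0.01,0.02,-0.28],
    [0.048,0.015,0.03,-0.42],
    [0.064,0.02,0.04,-0.56],
    [0.08,0.025,0.05,-0.7],
  ],
  hand=0.035,
)

```text
time: 2.75
ee_pos: [0.5141, 0.0578, 0.2013]
tcp_rot: [180.0, -0.0, 56.3]
wrist_force: [-0.6, -0.3, 0.6]
opening: 0.035
grasp_force: 0.0
```

arm_command(
  series=[
    [0,0,0.03,-0.14],
    [0,0,0.06,-0.28],
    [0,0,0.09,-0.42],
    [0,0,0.12,-0.56],
    [0,0,0.13,-0.648],
  ],
)

```text
time: 3.25
ee_pos: [0.5119, 0.0576, 0.0684]
tcp_rot: [-179.8, 0.0, 93.5]
wrist_force: [-0.4, 0.4, -0.3]
opening: 0.035
grasp_force: 0.0
```

```bash
cat >> h.py <<'E'
C=np.array([.5712,.2415]);t=np.radians(3.25);M=np.array([[np.cos(t),np.sin(t)],[-np.sin(t),np.cos(t)]])
def st():
    o=bot.get_obs();e=np.array(o["ee_pos"]);print(o["time"],o["tcp_rot"].round(2),"stopframe",(M@(e[:2]-C)).round(4),e[2].round(4),o["wrist_force"].round(1),o["q"].round(1))
E
python3 -c "
from h import *
st()"
python3 look.py w2
```

```text
3.25 [-1.7979e+02  1.0000e-02  9.3450e+01] stopframe [-0.0696 -0.1802] 0.0684 [-0.4  0.4 -0.3] [  6.4   0.4 -12.7  77.1  -0.   93. ]
3.3 [0.51180539 0.05761975 0.06805671] [-1.79764088e+02  1.55427957e-02  9.36684539e+01] 0.035136025901484465
[[ 0.001  0.946  0.325  0.085]
 [ 1.    -0.001  0.001 -0.   ]
 [ 0.001  0.325 -0.946 -0.143]
 [ 0.     0.     0.     1.   ]]
top {'location': [355.6, 104.1], 'confidence': 0.74} [0.5192 0.1485 0.02  ]
```

View pics/w2.png

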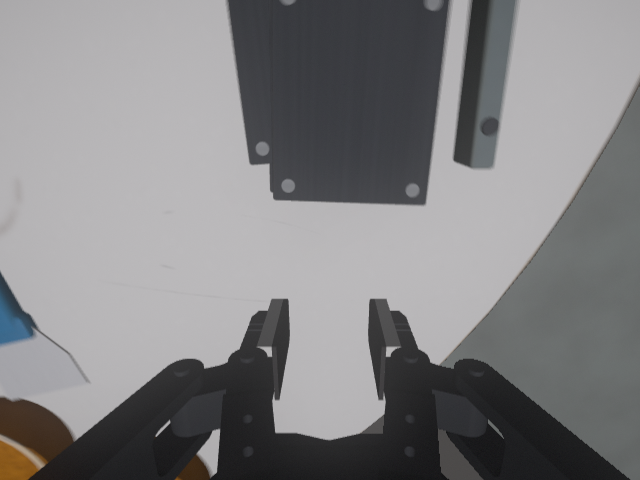

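The view shows the top plate at cols 273–428, with its near edge at row 203, and the fingers squarely facing it. I'll lower them to the table.

arm_command(
  series=[
    [0,0.001,0.02,0],
    [0,0.003,0.04,0],
    [0,0.005,0.056,0],
    [0,0.005,0.06,0],
    [0,0.005,0.062,0],
  ],
)

```text
time: 4.0
ee_pos: [0.519, 0.0593, 0.01]
tcp_rot: [180.0, -0.0, 93.2]
wrist_force: [0.8, -0.2, -0.3]
opening: 0.0351
grasp_force: 0.0
```

arm_command(
  series=[
    [0,0,0.001,0],
    [0,0,0.002,0],
    [0,0,0.003,0],
    [0,0,0.004,0],
    [0,0,0.004,0],
  ],
)

```text
time: 4.5
ee_pos: [0.5186, 0.0594, 0.0053]
tcp_rot: [180.0, -0.0, 93.3]
wrist_force: [-0.1, -0.4, 0.5]
opening: 0.035
grasp_force: 0.0
```

arm_command(
  series=[
    [0,0,0.001,0],
    [0,0,0.002,0],
    [0,0,0.003,0],
    [0,0,0.004,0],
    [0,0,0.004,0],
  ],
)

```text
time: 5.0
ee_pos: [0.5185, 0.0594, 0.0011]
tcp_rot: [-180.0, 0.0, 93.3]
wrist_force: [-0.1, 0.7, 0.3]
opening: 0.0347
grasp_force: 0.0
```

arm_command(
  series=[
    [0,0,0.0005,0],
    [0,0,0.001,0],
    [0,0,0.0015,0],
    [0,0,0.002,0],
    [0,0,0.002,0],
  ],
)

```text
time: 5.5
ee_pos: [0.5186, 0.0594, -0.0008]
tcp_rot: [-180.0, -0.0, 93.3]
wrist_force: [1.1, 0.4, -0.4]
opening: 0.0351
grasp_force: 0.0
```

```bash
python3 -c "
from h import *
st()"
```

```text
5.5 [-179.99   -0.     93.27] stopframe [-0.0628 -0.1788] -0.0008 [ 1.1  0.4 -0.4] [  6.5   3.3 -17.5  69.2   0.   93.3]
```

arm_command(
  series=[
    [0.006,0,0,0],
    [0.012,0,0,0],
    [0.018,0,0,0],
    [0.024,0,0,0],
    [0.028,0,0,0],
  ],
)

```text
time: 6.0
ee_pos: [0.517, 0.088, -0.0007]
tcp_rot: [180.0, 0.0, 93.3]
wrist_force: [1.4, -4.8, -0.2]
opening: 0.035
grasp_force: 2.5
```

arm_command(
  series=[
    [0.004,0,0,0],
    [0.008,0,0,0],
    [0.012,0,0,0],
    [0.016,0,0,0],
    [0.02,0,0,0],
  ],
)

```text
time: 6.5
ee_pos: [0.5157, 0.1066, -0.0007]
tcp_rot: [-180.0, 0.1, 93.2]
wrist_force: [-0.4, -10.1, 3.7]
opening: 0.0349
grasp_force: 5.2
```

arm_command(
  series=[
    [0.003,0,0,0],
    [0.006,0,0,0],
    [0.009,0,0,0],
    [0.012,0,0,0],
    [0.015,0,0,0],
  ],
)

```text
time: 7.0
ee_pos: [0.5147, 0.1212, -0.0007]
tcp_rot: [-180.0, 0.2, 93.2]
wrist_force: [-0.6, -10.3, 2.4]
opening: 0.0348
grasp_force: 5.4
```

```bash
python3 -c "
from h import *
st()"; python3 look.py w3
```

```text
7.0 [-1.7996e+02  1.5000e-01  9.3220e+01] stopframe [-0.0632 -0.1169] -0.0007 [ -0.6 -10.3   2.4] [ 1.330e+01  4.300e+00 -1.650e+01  6.930e+01 -1.000e-01  1.001e+02]
7.05 [ 0.51470357  0.12163566 -0.00072844] [-1.79957867e+02  1.32654035e-01  9.32252416e+01] 0.03511676055906654
[[ 0.001  0.946  0.325  0.085]
 [ 1.    -0.001  0.001 -0.   ]
 [ 0.001  0.325 -0.946 -0.143]
 [ 0.     0.     0.     1.   ]]
stop {'location': [515.7, 17.1], 'confidence': 0.98} [0.5709 0.2411 0.    ]
top {'location': [340.7, 189.4], 'confidence': 0.78} [0.5151 0.1832 0.02  ]
```

View pics/w3.png

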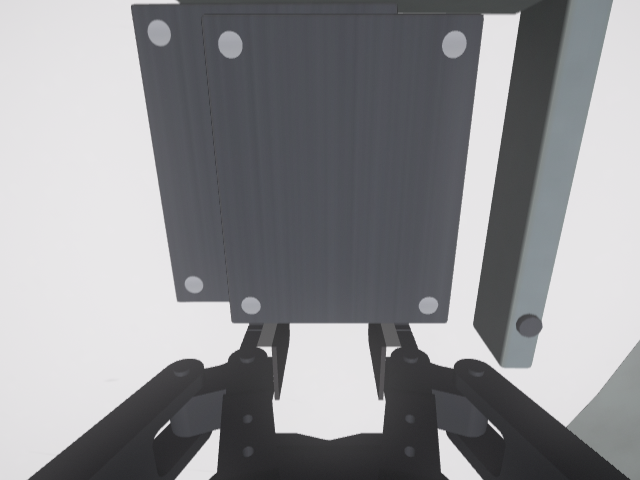

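The stop corner is now seen at (516, 17), which confirms the estimate. The top plate is about 5 mm short in y, and the middle one is already at the bar but 25 mm back in x. I'll finish the y push.

arm_command(
  series=[
    [0.002,0,0,0],
    [0.003,0,0,0],
    [0.004,0,0,0],
    [0.005,0,0,0],
    [0.005,0,0,0],
  ],
)

```text
time: 7.75
ee_pos: [0.5146, 0.1256, -0.0007]
tcp_rot: [-180.0, 0.2, 93.2]
wrist_force: [0.3, -12.9, 4.1]
opening: 0.035
grasp_force: 7.0
```

arm_command(
  series=[
    [-0.015,0,0,0],
    [-0.015,0,-0.04,0],
    [-0.015,-0.01,-0.07,-0.14],
    [0,-0.045,-0.07,-0.28],
    [0.03,-0.08,-0.07,-0.42],
  ],
)

```text
time: 8.25
ee_pos: [0.4331, 0.1523, 0.0702]
tcp_rot: [179.9, -0.1, 117.5]
wrist_force: [1.1, -0.2, -0.1]
opening: 0.0349
grasp_force: 0.0
```

arm_command(
  series=[
    [0.01,0,0,-0.14],
    [0.02,0,0,-0.28],
    [0.032,0.001,0,-0.42],
    [0.032,0.001,0,-0.56],
    [0.032,0.001,0,-0.7],
  ],
  hand=0.045,
)

```text
time: 8.75
ee_pos: [0.4191, 0.1821, 0.0693]
tcp_rot: [179.9, -0.0, 157.8]
wrist_force: [-0.1, 0.6, 0.3]
opening: 0.0451
grasp_force: 0.0
```

arm_command(
  series=[
    [0,0,0,-0.14],
    [0,0,0,-0.28],
    [0,0,0,-0.42],
    [0,0,0,-0.451],
    [0,0,0,-0.451],
  ],
)

```text
time: 9.25
ee_pos: [0.4193, 0.1817, 0.0693]
tcp_rot: [179.9, -0.0, -176.7]
wrist_force: [-0.2, -0.6, 0.1]
opening: 0.0448
grasp_force: 0.0
```

```bash
python3 -c "
from h import *
st()"; python3 look.py w4
```

```text
9.25 [ 1.7994e+02 -1.0000e-02 -1.7669e+02] stopframe [-0.155  -0.0511] 0.0693 [-0.2 -0.6  0.1] [ 23.4  -7.8 -20.4  77.4   0.1  20.1]
9.3 [0.41929784 0.18164218 0.06928344] [ 1.79950824e+02 -1.31653008e-02 -1.76777094e+02] 0.04456974935935094
[[ 0.001  0.946  0.324  0.084]
 [ 1.    -0.001 -0.     0.001]
 [ 0.     0.324 -0.946 -0.143]
 [ 0.     0.     0.     1.   ]]
top {'location': [326.2, 407.1], 'confidence': 0.68} [0.5156 0.1874 0.02  ]
```

View pics/w4.png

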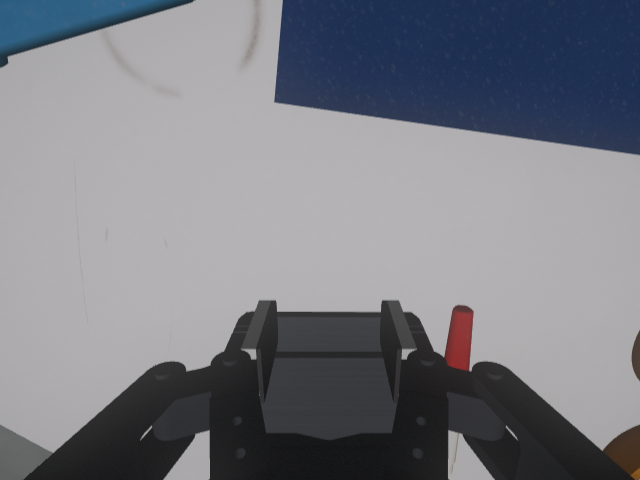

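The view shows the middle plate's edge at row 312 and the top plate's at row 355, both behind the fingers, with clear table below. I'll lower and push along stop +x, which is tool −x.

arm_command(
  series=[
    [0,0,0.025,0],
    [0,0,0.045,0],
    [0,0,0.06,0],
    [0,0,0.067,0],
    [0,0,0.07,0],
  ],
)

```text
time: 10.0
ee_pos: [0.4191, 0.1815, -0.0012]
tcp_rot: [-180.0, -0.0, -176.7]
wrist_force: [0.5, 0.1, 0.0]
opening: 0.0453
grasp_force: 0.0
```

arm_command(
  series=[
    [-0.006,0,0,0],
    [-0.012,0,0,0],
    [-0.018,0,0,0],
    [-0.023,0,0,0],
    [-0.027,0,0,0],
  ],
)

```text
time: 10.5
ee_pos: [0.446, 0.183, -0.0005]
tcp_rot: [-180.0, -0.1, -176.7]
wrist_force: [-8.7, -1.2, 7.2]
opening: 0.0449
grasp_force: 4.1
```

arm_command(
  series=[
    [-0.004,0,0,0],
    [-0.008,0,0,0],
    [-0.012,0,0,0],
    [-0.016,0,0,0],
    [-0.02,0,0,0],
  ],
)

```text
time: 11.0
ee_pos: [0.4646, 0.1839, -0.0005]
tcp_rot: [-180.0, -0.3, -176.7]
wrist_force: [-15.1, -2.4, 11.5]
opening: 0.0447
grasp_force: 7.7
```

arm_command(
  series=[
    [-0.003,0,0,0],
    [-0.006,0,0,0],
    [-0.009,0,0,0],
    [-0.012,0,0,0],
    [-0.013,0,0,0],
  ],
)

```text
time: 11.5
ee_pos: [0.4775, 0.1846, -0.0005]
tcp_rot: [-180.0, -0.3, -176.7]
wrist_force: [-16.1, -2.4, 12.8]
opening: 0.0453
grasp_force: 8.2
```

```bash
python3 -c "
from h import *
st()"
```

```text
11.5 [-179.97   -0.27 -176.72] stopframe [-0.0968 -0.0515] -0.0005 [-16.1  -2.4  12.8] [ 21.1   2.2 -18.6  69.4   0.1  17.8]
```

arm_command(
  series=[
    [-0.001,0,0,0],
    [-0.002,0,0,0],
    [-0.003,0,0,0],
    [-0.004,0,0,0],
    [-0.0045,0,0,0],
  ],
)

```text
time: 12.0
ee_pos: [0.4818, 0.1848, -0.0005]
tcp_rot: [-180.0, -0.3, -176.7]
wrist_force: [-14.8, -2.5, 12.4]
opening: 0.045
grasp_force: 7.9
```

arm_command(
  series=[
    [-0.001,0,0,0],
    [-0.0015,0,0,0],
    [-0.002,0,0,0],
    [-0.0025,0,0,0],
    [-0.0025,0,0,0],
  ],
)

```text
time: 12.5
ee_pos: [0.4831, 0.1849, -0.0005]
tcp_rot: [-180.0, -0.4, -176.7]
wrist_force: [-21.1, -2.3, 16.4]
opening: 0.0448
grasp_force: 10.8
```

arm_command(
  series=[
    [0.02,0,0,0],
    [0.02,0,-0.045,0],
    [0.02,-0.02,-0.08,0.14],
    [0,-0.06,-0.08,0.28],
    [-0.02,-0.1,-0.08,0.42],
  ],
)

```text
time: 13.0
ee_pos: [0.5136, 0.0862, 0.0814]
tcp_rot: [179.9, 0.2, 159.0]
wrist_force: [1.1, 0.1, 0.2]
opening: 0.0449
grasp_force: 0.0
```

arm_command(
  series=[
    [-0.016,-0.004,0,0.14],
    [-0.032,-0.008,0,0.28],
    [-0.032,-0.008,0,0.42],
    [-0.032,-0.008,0,0.56],
    [-0.032,-0.008,0,0.7],
  ],
  hand=0.035,
)

```text
time: 13.5
ee_pos: [0.5396, 0.0676, 0.0793]
tcp_rot: [180.0, 0.0, 118.7]
wrist_force: [-0.0, -0.2, 0.2]
opening: 0.0347
grasp_force: 0.0
```

arm_command(
  series=[
    [0,0,0,0.14],
    [0,0,0,0.28],
    [0,0,0,0.42],
    [0,0,0,0.45],
    [0,0,0,0.45],
  ],
)

```text
time: 14.0
ee_pos: [0.5395, 0.0678, 0.0794]
tcp_rot: [180.0, -0.0, 93.3]
wrist_force: [0.8, -0.9, -0.2]
opening: 0.0353
grasp_force: 0.0
```

```bash
python3 -c "
from h import *
st()"; python3 look.py w5
```

```text
14.0 [179.98  -0.    93.3 ] stopframe [-0.0415 -0.1716] 0.0794 [ 0.8 -0.9 -0.2] [ 7.2  3.9 -7.9 78.2 -0.  93.9]
14.05 [0.53940875 0.06783552 0.0794232 ] [ 1.79985971e+02 -2.04914872e-03  9.33778832e+01] 0.035130204711253374
[[ 0.001  0.946  0.325  0.085]
 [ 1.    -0.001  0.001 -0.   ]
 [ 0.001  0.325 -0.946 -0.143]
 [ 0.     0.     0.     1.   ]]
top {'location': [331.3, 37.6], 'confidence': 0.65} [0.5336 0.1887 0.02  ]
```

View pics/w5.png

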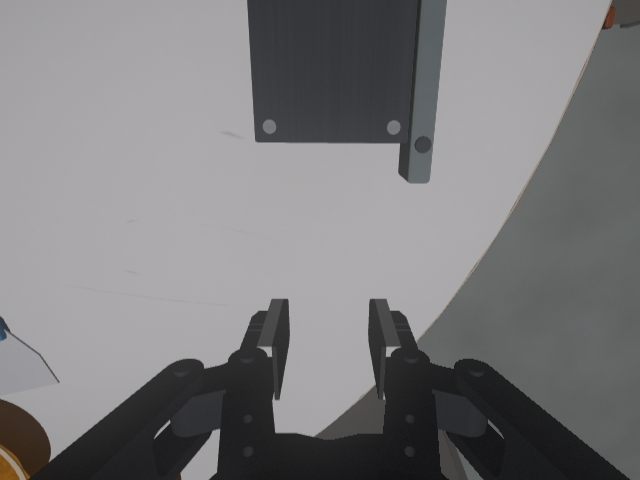

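The pile is against the back bar, with edges straight and the near edge at row 142. Next is the final y tap.

arm_command(
  series=[
    [0,0,0.03,0],
    [0.005,0,0.055,0],
    [0.01,0,0.07,0],
    [0.015,0,0.077,0],
    [0.02,0,0.08,0],
  ],
)

```text
time: 14.75
ee_pos: [0.5378, 0.0882, -0.0009]
tcp_rot: [-180.0, 0.0, 93.3]
wrist_force: [-1.1, -7.1, 10.5]
opening: 0.0353
grasp_force: 6.2
```

arm_command(
  series=[
    [0.008,0,0,0],
    [0.016,0,0,0],
    [0.024,0,0,0],
    [0.03,0,0,0],
    [0.034,0,0,0],
  ],
)

```text
time: 15.25
ee_pos: [0.536, 0.1226, -0.0004]
tcp_rot: [180.0, -0.0, 93.4]
wrist_force: [0.5, 0.4, -0.4]
opening: 0.0351
grasp_force: 0.0
```

arm_command(
  series=[
    [0.002,0,0,0],
    [0.004,0,0,0],
    [0.006,0,0,0],
    [0.007,0,0,0],
    [0.007,0,0,0],
  ],
)

```text
time: 15.75
ee_pos: [0.5356, 0.1267, -0.0007]
tcp_rot: [-180.0, 0.2, 93.2]
wrist_force: [0.5, -11.0, 2.9]
opening: 0.0349
grasp_force: 5.6
```

```bash
python3 -c "
from h import *
st()"; python3 look.py w6
```

```text
15.75 [-180.      0.24   93.22] stopframe [-0.0421 -0.1126] -0.0007 [  0.5 -11.    2.9] [ 13.4   7.1 -13.4  69.5  -0.2 100.2]
15.8 [ 0.53554767  0.12670793 -0.00070736] [-179.99228277    0.23044165   93.21854975] 0.03543095763579647
[[ 0.001  0.946  0.325  0.085]
 [ 1.    -0.001  0.001 -0.   ]
 [ 0.001  0.325 -0.946 -0.143]
 [ 0.     0.     0.     1.   ]]
top {'location': [334.0, 187.6], 'confidence': 0.78} [0.5337 0.1892 0.02  ]
```

View pics/w6.png

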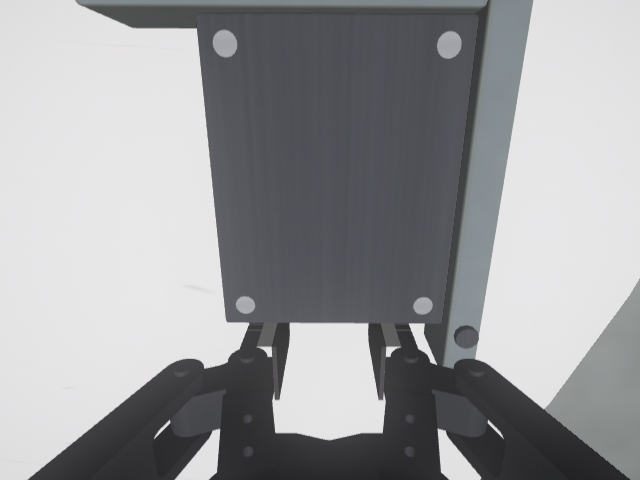

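Both bars are touched and nothing sticks out from under the top plate at (198–478, 14–322). I'll back off and hand in.

arm_command(
  series=[
    [-0.01,0,0,0],
    [-0.03,0,0,0],
    [-0.04,0,-0.03,0],
    [-0.04,0,-0.06,0],
    [-0.04,0,-0.06,0],
  ],
)

```text
time: 16.5
ee_pos: [0.54, 0.0886, 0.0636]
tcp_rot: [179.6, -0.1, 93.3]
wrist_force: [0.7, 0.3, 0.4]
opening: 0.0354
grasp_force: 0.0
```

```bash
python3 look.py w7; python3 -c "
from h import *
print(bot.job_done())"
```

```text
16.55 [0.53917661 0.08862399 0.06140402] [ 1.79779692e+02 -5.05845962e-02  9.32921253e+01] 0.03476232953509817
[[ 0.001  0.946  0.325  0.085]
 [ 1.    -0.001  0.001 -0.   ]
 [ 0.001  0.325 -0.946 -0.143]
 [ 0.     0.     0.     1.   ]]
top {'location': [331.6, 80.9], 'confidence': 0.7} [0.5357 0.1888 0.02  ]
the job is handed in; nothing more can be done
None
```

I handed the job in at 16.6 s with the pile pushed up against both bars and squared; the lower two plates are hidden under the top one, and the hand-in returned no verdict.

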